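Clamp an offcut in the turnbuckle cramp

TASK

Lay the beech offcut flat on the board of the turnbuckle cramp, in the middle between the two pads with its long side reaching from pad to pad, and let go. Then turn the turnbuckle by its knobs to draw both jaws in until the offcut is gripped and the sprung pad is pressed about halfway in (roughly a 16 N squeeze); never drive it fully home. Leave the offcut clamped there, let go of everything, and leave the other things on the bench alone.

Things in the scene. Friction and masses are not known exactly. Their poses are not given: they have to be found in the camera images.
- cramp: The cramp, fixed on the bench: plywood board 18 mm thick, two wooden jaws sliding on guide rods. Origin on the bench below the middle of the clamping place; x points to the turnbuckle, y from right to left jaw (along the screw), z up. Board x = -50..185, y = -118..118 mm. Rods along y at x = 68 and 168, up to z = 40 mm. Jaws: bars along x, -26..179 mm, up to z = 61 mm; posts at the screw up to 101 mm.
- bed (a point): The middle of the clamping place, on top of the board (cramp's x = 0, y = 0, z = 18 mm); axes as the cramp. The offcut centred here clears both pads by 4 mm or more at any start.
- screw_axis (a point): Centre of the turnbuckle, on its axis (cramp's x = 120, y = 0, z = 75 mm; axis along y). Body 24 mm thick, 64 mm long. Four arms 8 mm thick, 90 degrees apart, in the plane y = 0, each with a black ball knob 18 mm across, its centre 45 mm from the axis. Push a knob round from behind, or pinch it (it may slip). Knob i = 0..3, p = joint angle + i x 90 deg: x = 120 - 45 sin p, z = 75 + 45 cos p mm.
- turnbuckle (a joint): Turnbuckle angle, rad: 0 fully open, limit 3.6, starts at 0 to 0.5. It grows (tightens) as the hub's top moves towards the clamping place (cramp's -x); each rad draws each jaw in by 7 mm. Steady friction of 0.40 N m (9 N at a knob) holds it where it is left; each newton of squeeze on the work adds 0.014 N m (0.31 N at a knob) while tightening.
- jaw_left: Jaw at the cramp's +y, 18 mm thick. Its origin coincides with the cramp's at angle 0 and moves 7 mm per rad towards -y; inner face at y = +62 mm in its own frame. It carries the sprung pad (32 wide, 34 high, centre z = 42 mm): face 18 mm in from the jaw's inner face when free, gives way up to 8 mm at 4 N per mm (half pressed: 4 mm, 16 N).
- jaw_right: Jaw at the cramp's -y; its origin coincides with the cramp's at angle 0 and moves 7 mm per rad towards +y; inner face at y = -73 mm in its own frame. It carries an equal pad on a stiff set screw; its face stands 18 to 30 mm in from the jaw's inner face: it was left anywhere in that range and is not measured. At angle 0 the pads are 87 to 99 mm apart.
- beech_offcut: The work: a pale beech block, 50 (x) x 66 (y) x 45 (z) mm, about 0.1 kg; origin at the centre of its underside. It lies loose on the bench, to the left or right of the cramp.
- walnut_offcut: Bystander: a darker, flatter block, 42 x 74 x 28 mm, at the other side of the cramp; origin at the centre of its underside.
- tape_measure: Bystander: a pocket tape measure, 39 x 70 x 64 mm, origin at the centre of its underside.
- turned_knob: Bystander: a small turned wooden drawer knob standing on its base, 44 x 44 x 48 mm, origin at the centre of its underside.
There are look-alikes about, which are no part of the job. Leave any purple or turquoise look-alike of the beech_offcut alone.

How it is judged:
On the way, in this order (a step that is already met when the one before it is completed fails the run):
1. the beech offcut lies flat on the board between the pads, long side from pad to pad, let go (x of beech_offcut in the frame of bed between -0.012 and 0.012 m and y of beech_offcut in the frame of bed between -0.015 and 0.015 m and z of beech_offcut in the frame of bed below 0.004 m and angle between beech_offcut's own z axis and vertical below 0.06 rad and angle between the y axis of beech_offcut and the y axis of cramp, either way round below 0.15 rad and contact force between beech_offcut and the fingers below 0.1 N), for 0.2 s.
2. both jaws grip the offcut (contact force between beech_offcut and jaw_left between 8 and 25 N and contact force between beech_offcut and jaw_right between 8 and 25 N), for 0.1 s.
At the end, for the whole second after the job is handed in: The beech offcut lies flat on the board, within 12 mm (x) and 15 mm (y) of the bed's middle, its long side within 0.15 rad of the screw's direction, at rest, not touched by the fingers; each jaw presses on it with 8 to 25 N (sprung pad pressed in about 2 to 6 mm) (all of step 1 and all of step 2 and linear speed of beech_offcut below 0.01 m/s).
It fails at once if the sprung pad is driven nearly home: a jaw presses on the offcut with more than 29 N (contact force between beech_offcut and jaw_left above 29 N or contact force between beech_offcut and jaw_right above 29 N).
It fails at once if the walnut offcut is moved by more than 20 mm (distance of walnut_offcut from where it was at the start of the episode above 0.02 m).
It fails at once if the tape measure is moved by more than 20 mm (distance of tape_measure from where it was at the start of the episode above 0.02 m).
It fails at once if the turned knob is moved by more than 20 mm (distance of turned_knob from where it was at the start of the episode above 0.02 m).
It also fails if it takes over 72 s, if anything falls off the work surface, if the arm or the gripper's body presses on something with over 40 N, if the wrist force passes 120 N, or if a joint passes its speed limit or range.

ROBOT

A 7-joint arm with a two-finger parallel gripper is mounted at the origin on a cart in front of the work surface, level with it; the furniture and walls round the work are solid. World frame = base frame: x ahead of the robot, y to its left, z up, the work surface at z = 0. Lengths are in m, angles in rad, forces in N, time in s.
With the tool pointing down it reaches from about 0.4 to 0.925 m from the base axis. Payload 5.6 kg.
Tool frame: the origin (TCP) lies at the very end of the fingers, on their centre line; the grasp point (between the pads) lies 19 mm behind it; z points along the fingers, y is the line along which they close (so a half turn about z gives the same grasp; the last joint's range is limited). The gripper opens to 85 mm and grips with 20 to 120 N. Pads are 22 mm wide; open, the fingers measure 114 mm over their backs; the gripper's body (76 mm by 85 mm) begins 54 mm behind the grasp point. The pads swing forward as they close: fully open they stand 13 mm farther back than shut.
Start: joints at [1.284, 0.468, -0.012, 1.603, 0.006, 1.071, -0.056], TCP at [0.157, -0.631, 0.231] pointing down, gripper open.
Joint ranges: [-2.53, 2.53], [-0.31, 2.02], [-1.57, 1.55], [0.28, 2.44], [-1.29, 4.43], [0.15, 1.84], [-2.92, 2.92]. Speed limits (rad/s): [2.57, 2.57, 3.14, 3.14, 3.14, 3.14, 3.14].

INTERFACE

Orientations are given as a unit quaternion [x, y, z, w].
In Python, from workcell import robot gives the robot as it stands.
- The arm moves only by the shell command python3 -m pendant 'ROWS' [FORCE]. ROWS is JSON, a list of rows, each an object of numbers: "fingers": the opening, from 0 (shut) to 1 (fully open); "x", "y", "z": the shift along the tool's x, y, z in mm; "ax", "ay", "az": the turn, a rotation vector about the tool's x, y, z in rad. A call has 1 to 20 rows; each row shifts and turns the commanded pose from where the row before left it, along the tool's axes as they then stand; what a row does not reach is not made up. A row lasts 1/8 s, in which the tool goes at most 62.5 mm and 10.7 degrees, less where a joint would pass 70% of its speed; a pose out of reach is approached as far as the arm can. A call with a gripper value outside its range is refused whole. The fingers move at their own pace and stop on an object; FORCE is the grip in N (left out, the last holds). Time passes only in rows, so rows that do not move let the fingers close. It gives the time, the measured TCP pose, the force, the opening and the grip force at its end, in the units of the state.
- robot.state(): the state, without advancing time (a new reading comes with each control period).
- robot.get_image(name): name is "side" or "top"; returns a dict with "img" (400x640x3 uint8, blue, green, red), "depth" (400x640 float32, m along the optical axis (not along the pixel's ray), 0 where there is no reading), "mtx" (3x3 intrinsics, pixels), "origin" and "orientation" of the camera in the world. Camera axes: x right, y up, looking along -z (the intrinsics and any distortion apply to the point x, -y, -z); pixel columns grow to the right and rows downward; lengths in m; the calibration is good to about 2 mm. A picture is of the moment at which its call begins.
- robot.hand_in(): hands the job in; it is judged then, once.
Trained networks look in a picture, given as the dict that the camera call returned (one of the last four; its "shot" number tells which), for a name from the list of things; names that differ only in an ending like _2 or _b are one class to them, and where a whole thing is asked for, a point or a joint stands for the part that bears it (a point fixed in the world has none). Each returns a list of dicts, best first, with "score" (0 to 1); they miss things now and then, are a little off and sometimes report something else, mostly with a low value. They report only what shows in the picture. A call takes as long as a camera call. They do not tell look-alikes from the thing itself.
- robot.trace(picture, target): "mask" (400x640 bool, what is visible of it) and "position" ([column, row] in pixels, amid what is visible of it).
The state is a dict: "t": time; "joint_pos": joint angles; "dq": joint speeds; "joint_torque": joint torques, N m; "tool_pos": TCP position; "tool_rot": TCP orientation; "force": force on the tool from outside, world axes, zero at the start; "ft_torque": the same for the moment, N m; "grip_width": finger opening in m; "grasp_force": force on a finger pad.
Only numpy, scipy, OpenCV 4.12 (cv2) and the standard library are available. Lean on these libraries where they do the work, as an engineer would, in place of code of your own. Each camera call takes 0.05 s, during which the arm holds its last target. There are 200 camera calls.

## Working session

There is one attempt and no reset: what is moved stays moved. The work goes in short steps, Python scripts to look and compute and a shell command to move; the robot and the scene stay as the last step left them, time stands still between calls to the robot, and variables do not carry over. Pictures are saved under pics/ and viewed, at most 10 in all, crops included, and the job is handed in when it is done.

```bash
mkdir -p pics; ls; cat > h.py <<'E'
import numpy as np, cv2
from scipy.spatial.transform import Rotation as R
from workcell import robot
def pts(im):
    K=np.array(im["mtx"]);d=im["depth"];v,u=np.mgrid[0:400,0:640]
    x=(u-K[0,2])/K[0,0]*d;y=(v-K[1,2])/K[1,1]*d
    p=np.stack([x,-y,-d],-1)
    w=p@R.from_quat(im["orientation"]).as_matrix().T+np.array(im["origin"])
    w[d==0]=np.nan
    return w
E
python3 - <<'E'
from h import *
a=robot.get_image("top");b=robot.get_image("side")
print({k:(v if k not in("img","depth") else 0) for k,v in a.items()})
print({k:(v if k not in("img","depth") else 0) for k,v in b.items()})
cv2.imwrite("pics/a.png",np.vstack([a["img"],b["img"]])[:, :] if 0 else a["img"]);cv2.imwrite("pics/b.png",b["img"])
for im in(a,b):
    w=pts(im)
    for n in["cramp","turnbuckle","jaw_left","jaw_right","beech_offcut","walnut_offcut","tape_measure","turned_knob"]:
        for r in robot.trace(im,n)[:4]:
            m=r["mask"];q=w[m];print(n,round(r["score"],2),np.round(r["position"]),m.sum(),np.nanmedian(q,0).round(3),np.nanpercentile(q,2,0).round(3),np.nanpercentile(q,98,0).round(3),im["img"][m].mean(0).round())
E
```

```text
pics
{'img': 0, 'depth': 0, 'mtx': array([[394.21113518,   0.        , 326.9209209 ],
       [  0.        , 394.21113518, 199.21770552],
       [  0.        ,   0.        ,   1.        ]]), 'origin': array([0.38965228, 0.02299474, 1.02159877]), 'orientation': array([ 0.00548065, -0.02355564, -0.699911  ,  0.71382049]), 'shot': 1}
{'img': 0, 'depth': 0, 'mtx': array([[371.04419202,   0.        , 318.32587112],
       [  0.        , 371.04419202, 197.02742583],
       [  0.        ,   0.        ,   1.        ]]), 'origin': array([0.20684337, 0.94243619, 0.55481684]), 'orientation': array([-0.06696331,  0.52292645,  0.84380627, -0.10027374]), 'shot': 2}
cramp 0.89 [328. 150.] 8461 [ 0.551 -0.003  0.018] [ 0.434 -0.124  0.013] [0.668 0.115 0.099] [ 92. 126. 159.]
turnbuckle 0.66 [324. 126.] 406 [0.606 0.008 0.082] [ 0.56  -0.024  0.016] [0.65  0.036 0.124] [68. 75. 82.]
jaw_left 0.68 [301. 155.] 661 [0.546 0.062 0.061] [0.453 0.027 0.045] [0.64  0.088 0.102] [ 65.  93. 134.]
jaw_left 0.65 [209. 132.] 244 [0.584 0.286 0.043] [0.566 0.268 0.034] [0.604 0.307 0.049] [ 88. 113. 141.]
jaw_rig
[... 1791 characters left out ...]
]
beech_offcut 0.67 [311. 268.] 753 [0.397 0.293 0.041] [ 0.368  0.233 -0.002] [0.429 0.308 0.044] [111. 167. 213.]
walnut_offcut 0.49 [332. 179.] 206 [ 0.445 -0.232  0.022] [ 0.426 -0.344 -0.003] [ 0.479 -0.216  0.027] [ 90. 129. 171.]
walnut_offcut 0.47 [229. 263.] 309 [0.58  0.298 0.037] [0.565 0.274 0.   ] [0.6   0.31  0.046] [ 88. 127. 168.]
tape_measure 0.54 [333. 179.] 193 [ 0.444 -0.228  0.023] [ 0.426 -0.284 -0.002] [ 0.467 -0.216  0.027] [ 90. 130. 172.]
tape_measure 0.5 [306. 174.] 255 [ 0.549 -0.263  0.037] [ 0.534 -0.304  0.001] [ 0.573 -0.25   0.062] [ 35. 124. 168.]
turned_knob 0.71 [231. 261.] 318 [0.58  0.298 0.036] [ 0.565  0.267 -0.003] [0.606 0.31  0.046] [ 88. 128. 169.]
```

```bash
python3 - <<'E'
from h import *
a=robot.get_image("top")
cv2.imwrite("pics/c.png",cv2.resize(a["img"][60:300,160:460],None,fx=2.5,fy=2.5,interpolation=cv2.INTER_CUBIC))
w=pts(a)
def rect(m,lo,hi):
    q=w[m];q=q[(q[:,2]>lo)&(q[:,2]<hi)];(c,s,an)=cv2.minAreaRect((q[:,:2]*1000).astype(np.float32));print(np.round(c,1),np.round(s,1),round(an,1),len(q),np.median(q[:,2]).round(4));return c,s,an
tr=robot.trace(a,"beech_offcut")
for r in tr:
    print(r["position"],a["img"][r["mask"]].mean(0).round());rect(r["mask"],.040,.05)
m=robot.trace(a,"cramp")[0]["mask"]
rect(m,.012,.024);rect(m,.012,.2)
rect(m,.055,.066)
for n in("jaw_left","jaw_right"):
    mm=robot.trace(a,n)[0]["mask"];q=w[mm];q=q[(q[:,2]>.056)&(q[:,2]<.066)]
    print(n,cv2.minAreaRect((q[:,:2]*1000).astype(np.float32)))
q=w.reshape(-1,3);g=a["img"].reshape(-1,3)
s=(np.abs(q[:,0]-.6)<.1)&(np.abs(q[:,1])<.02)&(q[:,2]>.03)&(g.max(1)<50)
i=np.where(s)[0]
M=s.reshape(400,640).astype(np.uint8)
n,l,st,ce=cv2.connectedComponentsWithStats(M)
for k in range(1,n):
    if st[k,4]>4: print("dark",ce[k].round(),st[k,4],np.nanmedian(w[l==k],0).round(4),np.nanmax(w[l==k][:,2]).round(4))
E
```

```text
[217.4, 207.4] [107. 143. 181.]
[402.3 269.7] [49.7 65.5] 20.2 539 0.0439
[194.1, 252.5] [117.  58. 108.]
[282.3 328.9] [66.4 50.3] 59.1 562 0.0441
[248.9, 249.7] [130. 142.  51.]
[306.4 191.6] [66.2 49.9] 67.8 539 0.044
[554.2  -4. ] [235.4 235.9] 12.7 5431 0.017
[554.2  -4. ] [235.4 235.9] 12.7 8350 0.0184
[563.8  -7.4] [204.4 165.3] 12.7 1073 0.0599
jaw_left ((549.802490234375, 57.264564514160156), (199.33665466308594, 31.926040649414062), 14.140482902526855)
jaw_right ((578.9888305664062, -71.99258422851562), (203.22769165039062, 34.77769470214844), 11.125296592712402)
dark [322. 108.] 22 [0.6447 0.0155 0.0985] 0.1008
dark [327. 129.] 38 [0.588  0.0033 0.1224] 0.1276
dark [328. 144.] 28 [ 0.5642 -0.0024  0.0645] 0.0669
```

View pics/c.png

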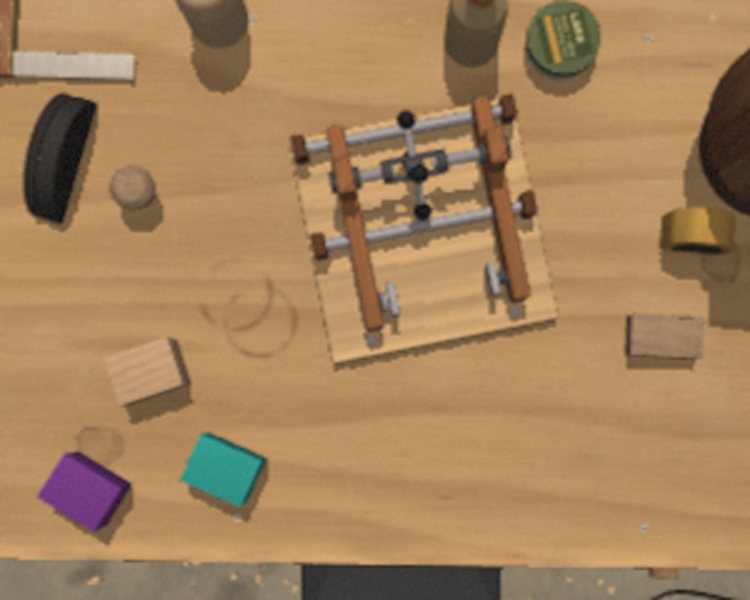

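View pics/b.png

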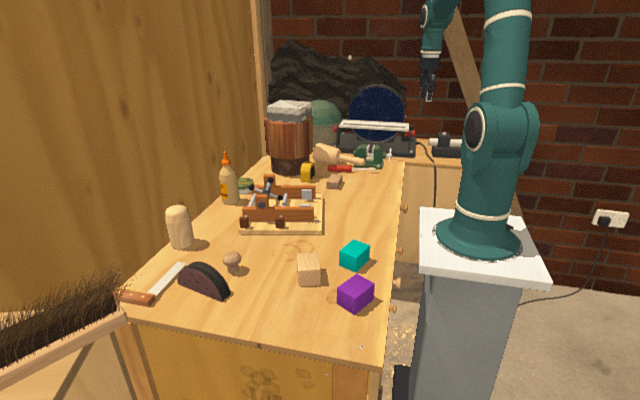

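The top crop shows the pale beech at crop (146,372), which is (218,209) in the full image. The look-alikes are purple at (85,490) and turquoise at (224,470), so only the pale block fits the description. The cramp lies at yaw of about 12.7°, with its clamping place facing the robot. The side view shows the cramp at (280,210) and the pale block at (310,268).

```bash
cat >> h.py <<'E'
YAW=np.radians(12.7);O=np.array([.48835,-.0188,0])
Rc=R.from_euler('z',YAW).as_matrix()
def cw(x,y,z): return O+Rc@np.array([x,y,z])/1000
def plan(p,ydir,label=""):
    "tool deltas (mm, rad) from measured pose to tool-down at p with tool y along world angle ydir (deg) or its opposite"
    s=robot.state();T=R.from_quat(s["tool_rot"]).as_matrix()
    best=None
    for k in(0,180):
        a=np.radians(ydir+k);y=np.array([np.cos(a),np.sin(a),0]);z=np.array([0,0,-1.]);G=np.stack([np.cross(y,z),y,z],1)
        rv=R.from_matrix(T.T@G).as_rotvec()
        if best is None or np.linalg.norm(rv)<np.linalg.norm(best): best=rv;B=G
    d=np.asarray(p)-s["tool_pos"]
    print(label,"pos",np.round(s["tool_pos"],4),"shift before turn",(T.T@d*1000).round(1),"after turn",(B.T@d*1000).round(1),"turn",best.round(3),"w",round(s["grip_width"],4),"F",np.round(s["force"],1),"t",round(s["t"],2))
E
python3 - <<'E'
from h import *
s=robot.state();print(R.from_quat(s["tool_rot"]).as_matrix().round(3),s["joint_pos"])
plan([.45,-.10,.231],20.2);plan([.4023,.2697,.231],20.2)
E
```

```text
[[ 0.97   0.241 -0.   ]
 [ 0.241 -0.97  -0.   ]
 [-0.     0.    -1.   ]] [ 1.28400038  0.46748805 -0.01160467  1.6026949   0.00601632  1.07141
 -0.05629465]
 pos [ 0.1569 -0.6308  0.2313] shift before turn [ 4.126e+02 -4.444e+02  3.000e-01] after turn [-3.969e+02 -4.584e+02  3.000e-01] turn [0.    0.    1.462] w 0.0855 F [ 0.1 -0.3  0.4] t 1.15
 pos [ 0.1569 -0.6308  0.2313] shift before turn [ 4.555e+02 -8.146e+02  2.000e-01] after turn [-7.604e+02 -5.413e+02  3.000e-01] turn [0.    0.    1.462] w 0.0855 F [ 0.1 -0.3  0.4] t 1.15
```

```bash
python3 -m pendant '[{"x":40,"y":-44},{"x":41,"y":-44},{"x":41,"y":-44},{"x":41,"y":-44},{"x":41,"y":-44},{"x":41,"y":-44},{"x":41,"y":-44},{"x":41,"y":-44},{"x":41,"y":-45},{"x":41,"y":-45},{"az":-0.186},{"az":-0.186},{"az":-0.186},{"az":-0.186},{"az":-0.186},{"az":-0.186},{"az":-0.186},{"az":-0.186},{"az":-0.19}]'; python3 -c "
from h import *
plan([.4023,.2697,.10],20.2);print(robot.state()['joint_pos'].round(2))"
```

```text
pos [ 0.1569 -0.6308  0.2313] shift before turn [ 455.5 -814.7  131.2] after turn [-760.4 -541.3  131.3] turn [0.    0.    1.462] w 0.0855 F [ 0.1 -0.3  0.4] t 1.15
[ 1.28  0.47 -0.01  1.6   0.01  1.07 -0.06]validation failed for argument at $[0]...
```

```bash
python3 -m pendant '[{"fingers":1,"x":40,"y":-44,"z":0,"ax":0,"ay":0,"az":0}]'; python3 -m pendant --help | head -20
```

```text
t: 1.27
tool_pos: [0.1821, -0.5808, 0.2307]
tool_rot: [0.993, 0.118, -0.001, 0.001]
force: [1.0, 1.6, -0.3]
grip_width: 0.0857
grasp_force: 0.0invalid input: not JSON, or not a number
```

```bash
python3 -m pendant '[{"fingers":1,"x":41,"y":-44},{"fingers":1,"x":41,"y":-44}]' || python3 -m pendant '[{"fingers":1,"x":41,"y":-44,"z":0,"ax":0,"ay":0,"az":0},{"fingers":1,"x":41,"y":-44,"z":0,"ax":0,"ay":0,"az":0}]'
```

```text
t: 1.52
tool_pos: [0.2443, -0.4717, 0.2314]
tool_rot: [0.993, 0.121, 0.0, 0.0]
force: [1.1, -0.1, 0.2]
grip_width: 0.0854
grasp_force: 0.0validation failed for argument at $[0]...
```

```bash
python3 -m pendant '[{"fingers":1,"x":41,"y":-44,"z":0,"ax":0,"ay":0,"az":0},{"fingers":1,"x":41,"y":-44,"z":0,"ax":0,"ay":0,"az":0},{"fingers":1,"x":41,"y":-44,"z":0,"ax":0,"ay":0,"az":0},{"fingers":1,"x":41,"y":-44,"z":0,"ax":0,"ay":0,"az":0},{"fingers":1,"x":41,"y":-44,"z":0,"ax":0,"ay":0,"az":0},{"fingers":1,"x":41,"y":-44,"z":0,"ax":0,"ay":0,"az":0},{"fingers":1,"x":41,"y":-44,"z":0,"ax":0,"ay":0,"az":0},{"fingers":1,"x":0,"y":0,"z":0,"ax":0,"ay":0,"az":-0.18},{"fingers":1,"x":0,"y":0,"z":0,"ax":0,"ay":0,"az":-0.18},{"fingers":1,"x":0,"y":0,"z":0,"ax":0,"ay":0,"az":-0.18},{"fingers":1,"x":0,"y":0,"z":0,"ax":0,"ay":0,"az":-0.18},{"fingers":1,"x":0,"y":0,"z":0,"ax":0,"ay":0,"az":-0.18},{"fingers":1,"x":0,"y":0,"z":0,"ax":0,"ay":0,"az":-0.18},{"fingers":1,"x":0,"y":0,"z":0,"ax":0,"ay":0,"az":-0.18},{"fingers":1,"x":0,"y":0,"z":0,"ax":0,"ay":0,"az":-0.18},{"fingers":1,"x":0,"y":0,"z":0,"ax":0,"ay":0,"az":-0.18}]'; python3 -c "
from h import *
plan([.4023,.2697,.10],20.2);print(np.round(robot.state()['joint_pos'],2))"
```

```text
t: 3.52
tool_pos: [0.4477, -0.1052, 0.2314]
tool_rot: [0.594, 0.804, -0.0, 0.0]
force: [0.9, -0.2, -0.4]
grip_width: 0.0852
grasp_force: 0.0
 pos [ 0.4477 -0.1052  0.2314] shift before turn [371.7  67.  131.3] after turn [367.5  86.9 131.4] turn [ 0.     0.    -0.054] w 0.0852 F [ 0.9 -0.2 -0.4] t 3.52
[ 0.7   0.2  -0.6   2.02  0.14  0.96  0.33]
```

```bash
python3 -m pendant '[{"fingers":1,"x":0,"y":0,"z":0,"ax":0,"ay":0,"az":-0.054},{"fingers":1,"x":59,"y":14,"z":0,"ax":0,"ay":0,"az":0},{"fingers":1,"x":59,"y":14,"z":0,"ax":0,"ay":0,"az":0},{"fingers":1,"x":59,"y":14,"z":0,"ax":0,"ay":0,"az":0},{"fingers":1,"x":59,"y":14,"z":0,"ax":0,"ay":0,"az":0},{"fingers":1,"x":59,"y":14,"z":0,"ax":0,"ay":0,"az":0},{"fingers":1,"x":59,"y":14,"z":0,"ax":0,"ay":0,"az":0},{"fingers":1,"x":13.5,"y":3,"z":40,"ax":0,"ay":0,"az":0},{"fingers":1,"x":0,"y":0,"z":50,"ax":0,"ay":0,"az":0},{"fingers":1,"x":0,"y":0,"z":40,"ax":0,"ay":0,"az":0},{"fingers":1,"x":0,"y":0,"z":0,"ax":0,"ay":0,"az":0}]'; python3 -c "
from h import *
plan([.4023,.2697,.014],20.2)"
```

```text
t: 4.9
tool_pos: [0.4027, 0.269, 0.0992]
tool_rot: [0.574, 0.819, -0.003, -0.001]
force: [-0.6, 0.3, 0.4]
grip_width: 0.085
grasp_force: 0.0
 pos [0.4027 0.269  0.0992] shift before turn [ 0.8  0.4 85.2] after turn [ 0.8 -0.1 85.2] turn [-0.006  0.001 -0.005] w 0.085 F [-0.6  0.3  0.4] t 4.9
```

```bash
python3 -m pendant '[{"fingers":1,"x":0.8,"y":0,"z":45,"ax":0,"ay":0,"az":-0.005},{"fingers":1,"x":0,"y":0,"z":40,"ax":0,"ay":0,"az":0},{"fingers":0,"x":0,"y":0,"z":0,"ax":0,"ay":0,"az":0},{"fingers":0,"x":0,"y":0,"z":0,"ax":0,"ay":0,"az":0},{"fingers":0,"x":0,"y":0,"z":0,"ax":0,"ay":0,"az":0},{"fingers":0,"x":0,"y":0,"z":0,"ax":0,"ay":0,"az":0},{"fingers":0,"x":0,"y":0,"z":0,"ax":0,"ay":0,"az":0},{"fingers":0,"x":0,"y":0,"z":0,"ax":0,"ay":0,"az":0}]' 40; python3 -c "
from h import *
plan(cw(0,-2,130),12.7)"
```

```text
t: 5.9
tool_pos: [0.4058, 0.272, 0.0186]
tool_rot: [0.573, 0.82, 0.002, 0.001]
force: [-0.5, -0.2, 9.0]
grip_width: 0.0492
grasp_force: 42.9
 pos [0.4058 0.272  0.0186] shift before turn [-303.3  -22.4 -111.6] after turn [-303.8   16.6 -111.4] turn [ 0.004 -0.001  0.13 ] w 0.0492 F [-0.5 -0.2  9. ] t 5.9
```

```bash
python3 -m pendant '[{"fingers":0,"x":0,"y":0,"z":-40,"ax":0,"ay":0,"az":0},{"fingers":0,"x":0,"y":0,"z":-50,"ax":0,"ay":0,"az":0},{"fingers":0,"x":0,"y":0,"z":-30,"ax":0,"ay":0,"az":0.06},{"fingers":0,"x":0,"y":0,"z":0,"ax":0,"ay":0,"az":0.07},{"fingers":0,"x":0,"y":0,"z":0,"ax":0,"ay":0,"az":0}]'; python3 - <<'E'
from h import *
plan(cw(0,-2,130),12.7)
a=robot.get_image("top");w=pts(a)
for r in robot.trace(a,"beech_offcut")[:3]:
    q=w[r["mask"]];print(r["position"],a["img"][r["mask"]].mean(0).round(),np.nanpercentile(q,[2,50,98],0).round(3).tolist())
cv2.imwrite("pics/d.png",cv2.resize(a["img"][120:280,140:340],None,fx=3,fy=3))
b=robot.get_image("side");cv2.imwrite("pics/e.png",cv2.resize(b["img"][130:330,200:420],None,fx=3,fy=3)[:600])
E
```

```text
t: 6.52
tool_pos: [0.4047, 0.2707, 0.1376]
tool_rot: [0.624, 0.781, 0.001, 0.001]
force: [-0.4, -0.1, -1.2]
grip_width: 0.0494
grasp_force: 42.1
 pos [0.4047 0.2707 0.1376] shift before turn [-302.9   17.7    7.8] after turn [-302.8   17.9    7.6] turn [0.002 0.    0.001] w 0.0494 F [-0.4 -0.1 -1.2] t 6.53
[248.8, 250.0] [138. 151.  57.] [[0.274, 0.153, -0.002], [0.308, 0.187, 0.043], [0.338, 0.221, 0.048]]
[215.4, 203.6] [102. 135. 170.] [[0.384, 0.234, 0.123], [0.407, 0.246, 0.162], [0.432, 0.263, 0.166]]
```

View pics/e.png

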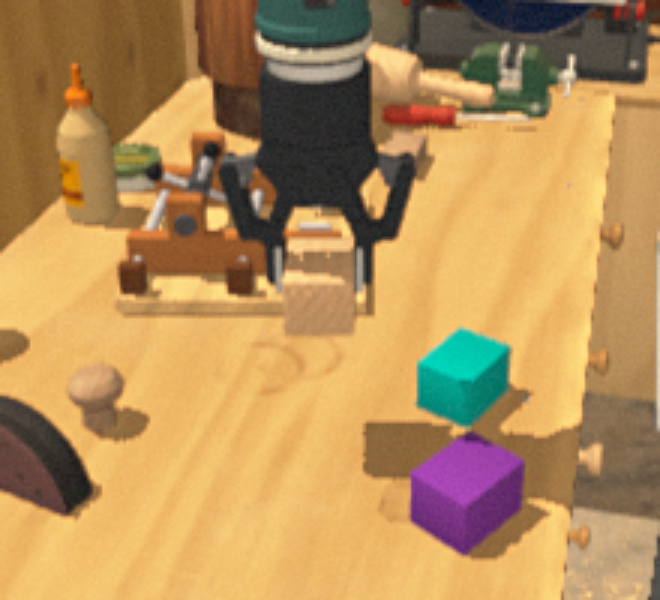

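The side crop shows the beech block held level between the fingers at crop (320,290). Next I measure the pad faces and where the held block sits.

```bash
python3 - <<'E'
from h import *
a=robot.get_image("top");b=robot.get_image("side")
for nm,im in(("top",a),("side",b)):
    w=pts(im);c=(w-O)@Rc*1000
    s=(np.abs(c[...,0])<14)&(np.abs(c[...,1])<90)&(c[...,2]>26)&(c[...,2]<66)
    h=np.histogram(c[s][:,1],np.arange(-90,91,3))
    print(nm,[(int(e),int(n)) for n,e in zip(h[0],h[1]) if n])
    s=(np.abs(c[...,0])<14)&(np.abs(c[...,1])<90)&(c[...,2]>50)&(c[...,2]<66);q=c[s]
    print(np.sort(q[np.abs(q[:,1])<54][:,1]).round(0)[:60])
    for r in robot.trace(im,"beech_offcut")[:4]:
        g=im["img"][r["mask"]].mean(0)
        if g[2]>140:
            t=robot.state();T=R.from_quat(t["tool_rot"]).as_matrix();q=(w[r["mask"]]-t["tool_pos"])@T*1000
            print("block in tool",np.nanpercentile(q,[3,50,97],0).round(1).tolist())
E
```

```text
top [(-90, 4), (-87, 15), (-84, 13), (-81, 14), (-78, 13), (-75, 15), (-72, 22), (-69, 12), (-66, 6), (-63, 4), (-60, 11), (-57, 14), (-54, 25), (39, 5), (42, 13), (45, 13), (48, 14), (51, 8), (54, 9), (57, 10), (60, 13), (63, 15), (66, 15), (69, 13), (72, 13), (75, 12)]
[-54. -54. -54. -53. -53. -53. -52. -52. -52. -52. -52. -52. -52. -52.
 -52.  41.  41.  41.  42.  42.  42.  42.  43.  43.  43.  43.  44.  44.
  44.  44.  44.  45.  45.  45.  45.  46.  46.  46.  46.  46.  47.  47.
  47.  47.  48.  48.  48.  48.  49.  49.  49.  49.  49.  49.  50.  52.]
block in tool [[-34.1, -25.6, -28.1], [-24.7, -2.8, -25.0], [-8.6, 21.2, 10.8]]
side [(42, 5), (45, 10), (48, 5), (60, 3), (63, 6), (66, 2), (69, 7), (72, 9), (75, 1)]
[42. 42. 43. 44. 45. 45. 45. 46. 46. 46. 46. 46. 47. 47. 48. 48. 48. 50.
 50. 50.]
block in tool [[-28.1, -25.1, -25.2], [29.7, -1.7, -19.8], [33.0, 21.6, 17.4]]
```

```bash
python3 -m pendant '[{"fingers":0,"x":-50,"y":3,"z":0,"ax":0,"ay":0,"az":0},{"fingers":0,"x":-51,"y":3,"z":0,"ax":0,"ay":0,"az":0},{"fingers":0,"x":-51,"y":3,"z":0,"ax":0,"ay":0,"az":0},{"fingers":0,"x":-51,"y":3,"z":0,"ax":0,"ay":0,"az":0},{"fingers":0,"x":-51,"y":3,"z":0,"ax":0,"ay":0,"az":0},{"fingers":0,"x":-51,"y":3,"z":0,"ax":0,"ay":0,"az":0},{"fingers":0,"x":0,"y":0,"z":20,"ax":0,"ay":0,"az":0},{"fingers":0,"x":0,"y":0,"z":0,"ax":0,"ay":0,"az":0}]'; python3 -c "
from h import *
plan(cw(0,-4,38),12.7)"
```

```text
t: 7.88
tool_pos: [0.4877, -0.023, 0.115]
tool_rot: [0.625, 0.781, -0.001, -0.002]
force: [-0.3, 1.5, 0.2]
grip_width: 0.0497
grasp_force: 42.1
 pos [ 0.4877 -0.023   0.115 ] shift before turn [-0.1  1.8 77. ] after turn [-0.   1.6 77. ] turn [-0.003 -0.002 -0.   ] w 0.0497 F [-0.3  1.5  0.2] t 7.88
```

```bash
python3 -m pendant '[{"fingers":0,"x":0,"y":1.6,"z":30,"ax":0,"ay":0,"az":0},{"fingers":0,"x":0,"y":0,"z":30,"ax":0,"ay":0,"az":0},{"fingers":0,"x":0,"y":0,"z":12,"ax":0,"ay":0,"az":0},{"fingers":0,"x":0,"y":0,"z":5,"ax":0,"ay":0,"az":0},{"fingers":0,"x":0,"y":0,"z":0,"ax":0,"ay":0,"az":0}]'; python3 -c "
from h import *
plan(cw(0,-4,37),12.7)"
```

```text
t: 8.5
tool_pos: [0.4909, -0.022, 0.0398]
tool_rot: [0.624, 0.781, 0.0, 0.0]
force: [0.6, -0.5, 0.1]
grip_width: 0.0492
grasp_force: 42.1
 pos [ 0.4909 -0.022   0.0398] shift before turn [-0.3 -1.8  2.8] after turn [-0.3 -1.8  2.8] turn [0.001 0.    0.001] w 0.0492 F [ 0.6 -0.5  0.1] t 8.5
```

```bash
python3 -m pendant '[{"fingers":0,"x":0,"y":-1.5,"z":2.5,"ax":0,"ay":0,"az":0},{"fingers":0,"x":0,"y":0,"z":0,"ax":0,"ay":0,"az":0},{"fingers":0.75,"x":0,"y":0,"z":0,"ax":0,"ay":0,"az":0},{"fingers":0.75,"x":0,"y":0,"z":0,"ax":0,"ay":0,"az":0},{"fingers":0.75,"x":0,"y":0,"z":0,"ax":0,"ay":0,"az":0},{"fingers":0.75,"x":0,"y":0,"z":-10,"ax":0,"ay":0,"az":0},{"fingers":0.75,"x":0,"y":0,"z":-40,"ax":0,"ay":0,"az":0},{"fingers":0.75,"x":0,"y":0,"z":-60,"ax":0,"ay":0,"az":0},{"fingers":0.4,"x":0,"y":-20,"z":-60,"ax":0,"ay":0,"az":0},{"fingers":0.4,"x":0,"y":0,"z":-60,"ax":0,"ay":0,"az":0}]'; python3 - <<'E'
from h import *
plan(cw(120,0,180),102.7)
print(np.round(robot.state()["joint_pos"],2))
a=robot.get_image("top");w=pts(a)
cv2.imwrite("pics/f.png",cv2.resize(a["img"][80:220,260:400],None,fx=4,fy=4,interpolation=cv2.INTER_CUBIC))
for r in robot.trace(a,"beech_offcut")[:4]:
    g=a["img"][r["mask"]].mean(0);q=(w[r["mask"]]-O)@Rc*1000
    if g[2]>140:
        q=q[(q[:,2]>57)&(q[:,2]<68)];print(r["position"],cv2.minAreaRect(q[:,:2].astype(np.float32)),np.median(q[:,2]))
E
```

```text
t: 9.75
tool_pos: [0.4682, -0.0271, 0.2682]
tool_rot: [0.624, 0.781, -0.001, -0.0]
force: [0.8, -0.9, 0.0]
grip_width: 0.0343
grasp_force: 0.0
 pos [ 0.4682 -0.0271  0.2682] shift before turn [  3.6 141.6  88. ] after turn [-141.5    3.6   88.2] turn [-1.00e-03 -0.00e+00 -1.57e+00] w 0.0343 F [ 0.8 -0.9  0. ] t 9.75
[ 0.7   0.21 -0.79  1.95  0.17  1.05  0.05]
[326.2, 184.3] ((-17.568828582763672, 24.536895751953125), (7.799538612365723, 17.711929321289062), 88.38441467285156) 62.23835870041499
[304.2, 155.0] ((75.81901550292969, 59.465110778808594), (203.02915954589844, 35.662174224853516), 0.1919732242822647) 60.163880292356865
```

View pics/f.png

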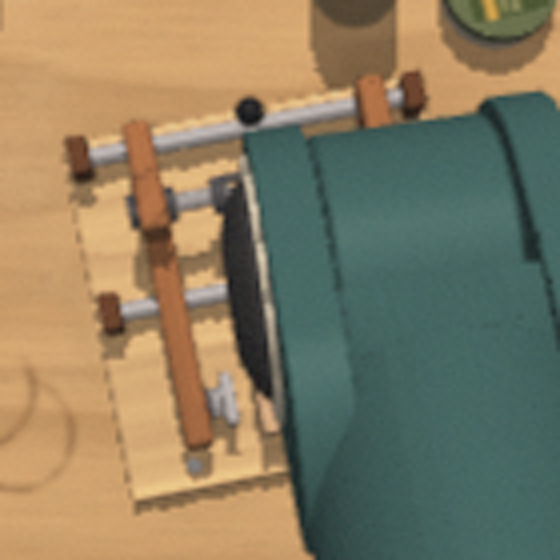

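The top crop is mostly hidden by the arm. The left pad shows at crop (225,400), and the block's end appears beside it at (268,410), about where I expected it. I'll check it from the side after turning the wrist.

```bash
python3 -m pendant '[{"fingers":0.4,"x":0,"y":0,"z":0,"ax":0,"ay":0,"az":-0.174},{"fingers":0.4,"x":0,"y":0,"z":0,"ax":0,"ay":0,"az":-0.174},{"fingers":0.4,"x":0,"y":0,"z":0,"ax":0,"ay":0,"az":-0.174},{"fingers":0.4,"x":0,"y":0,"z":0,"ax":0,"ay":0,"az":-0.174},{"fingers":0.4,"x":0,"y":0,"z":0,"ax":0,"ay":0,"az":-0.174},{"fingers":0.4,"x":0,"y":0,"z":0,"ax":0,"ay":0,"az":-0.174},{"fingers":0.4,"x":0,"y":0,"z":0,"ax":0,"ay":0,"az":-0.174},{"fingers":0.4,"x":0,"y":0,"z":0,"ax":0,"ay":0,"az":-0.174},{"fingers":0.4,"x":0,"y":0,"z":0,"ax":0,"ay":0,"az":-0.178},{"fingers":0.4,"x":-40,"y":1,"z":0,"ax":0,"ay":0,"az":0},{"fingers":0.4,"x":-40,"y":1,"z":40,"ax":0,"ay":0,"az":0},{"fingers":0.4,"x":-40,"y":1,"z":40,"ax":0,"ay":0,"az":0},{"fingers":0.4,"x":-6,"y":0,"z":30,"ax":0,"ay":0,"az":0},{"fingers":0.4,"x":0,"y":0,"z":0,"ax":0,"ay":0,"az":0}]'; cat >> h.py <<'E'
def knobs(im):
    w=pts(im);c=(w-O)@Rc*1000
    s=(c[...,0]>50)&(c[...,0]<190)&(np.abs(c[...,1])<14)&(c[...,2]>25)&(c[...,2]<135)&(im["img"].max(2)<60)
    n,l,st,ce=cv2.connectedComponentsWithStats(s.astype(np.uint8))
    cam=(np.array(im["origin"])-O)@Rc*1000
    for k in range(1,n):
        if st[k,4]>5:
            p=np.nanmedian(c[l==k],0);v=cam-p;p=p-9*.85*v/np.linalg.norm(v)
            print("dark",ce[k].round(),st[k,4],p.round(1),"r",np.hypot(p[0]-120,p[2]-75).round(1),"p",np.arctan2(120-p[0],p[2]-75).round(3))
def block(im):
    w=pts(im);c=(w-O)@Rc*1000
    for r in robot.trace(im,"beech_offcut")[:4]:
        g=im["img"][r["mask"]].mean(0);q=c[r["mask"]]
        if g[2]>140: print("block",np.round(r["position"]),r["mask"].sum(),np.nanpercentile(q,[3,50,97],0).round(1).tolist())
E
python3 - <<'E'
from h import *
plan(cw(104,0,98),102.7)
b=robot.get_image("side");knobs(b);block(b)
cv2.imwrite("pics/g.png",cv2.resize(b["img"][150:250,220:350],None,fx=6,fy=6,interpolation=cv2.INTER_CUBIC))
E
```

```text
t: 11.6
tool_pos: [0.5903, 0.0039, 0.1536]
tool_rot: [-0.111, 0.994, 0.001, -0.003]
force: [-0.8, 0.0, -0.0]
grip_width: 0.0342
grasp_force: 0.0
 pos [0.5903 0.0039 0.1536] shift before turn [ 0.2  0.2 55.6] after turn [ 0.4  0.3 55.6] turn [ 0.002 -0.005  0.001] w 0.0342 F [-0.8  0.  -0. ] t 11.6
dark [270. 180.] 18 [102.5  -1.5 114.4] r 43.1 p 0.418
dark [251. 187.] 19 [161.6  -2.7  90.1] r 44.3 p -1.222
dark [279. 197.] 15 [79.1 -1.9 57.2] r 44.6 p 1.981
block [310. 197.] 248 [[-27.0, -67.4, 27.7], [-5.7, 8.8, 59.8], [20.2, 30.5, 61.9]]
block [231. 262.] 331 [[142.8, 219.8, -2.9], [159.0, 288.6, 35.6], [179.8, 298.9, 45.6]]
```

View pics/g.png

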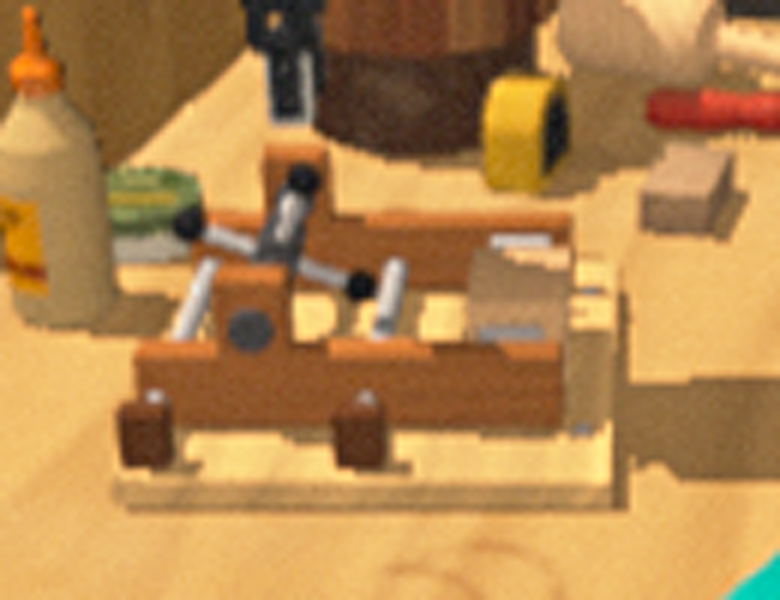

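The side crop shows the block lying between the pads at crop (520,300). The knobs are at crop (303,180), (190,222) and (360,285), which puts the turnbuckle angle at about 0.39. I'll pinch knob 0.

```bash
python3 -m pendant '[{"fingers":0.4,"x":1,"y":0,"z":30,"ax":0,"ay":0,"az":0},{"fingers":0.4,"x":0,"y":0,"z":26,"ax":0,"ay":0,"az":0},{"fingers":0.4,"x":0,"y":0,"z":0,"ax":0,"ay":0,"az":0},{"fingers":0,"x":0,"y":0,"z":0,"ax":0,"ay":0,"az":0},{"fingers":0,"x":0,"y":0,"z":0,"ax":0,"ay":0,"az":0},{"fingers":0,"x":0,"y":0,"z":0,"ax":0,"ay":0,"az":0},{"fingers":0,"x":0,"y":0,"z":0,"ax":0,"ay":0,"az":0}]' 60; python3 -c "
from h import *
plan(cw(103,0,98),102.7)"
```

```text
t: 12.58
tool_pos: [0.5919, 0.0036, 0.1024]
tool_rot: [-0.11, 0.994, -0.0, 0.001]
force: [-2.0, -0.5, 7.9]
grip_width: 0.0143
grasp_force: 58.4
 pos [0.5919 0.0036 0.1024] shift before turn [3.  0.9 4.4] after turn [3.  0.9 4.4] turn [-0.001  0.002 -0.001] w 0.0143 F [-2.  -0.5  7.9] t 12.57
```

```bash
python3 -m pendant '[{"fingers":0.35,"x":0,"y":0,"z":0,"ax":0,"ay":0,"az":0},{"fingers":0.35,"x":1,"y":0,"z":5,"ax":0,"ay":0,"az":0},{"fingers":0.35,"x":0,"y":0,"z":0,"ax":0,"ay":0,"az":0},{"fingers":0,"x":0,"y":0,"z":0,"ax":0,"ay":0,"az":0},{"fingers":0,"x":0,"y":0,"z":0,"ax":0,"ay":0,"az":0},{"fingers":0,"x":0,"y":0,"z":0,"ax":0,"ay":0,"az":0},{"fingers":0,"x":0,"y":0,"z":0,"ax":0,"ay":0,"az":0}]' 60; python3 -c "
from h import *
plan(cw(103,0,98),102.7)"
```

```text
t: 13.45
tool_pos: [0.5899, 0.0031, 0.095]
tool_rot: [-0.11, 0.994, -0.0, -0.0]
force: [-0.5, -0.5, -0.6]
grip_width: 0.0148
grasp_force: 58.4
 pos [0.5899 0.0031 0.095 ] shift before turn [ 0.9  0.9 -3. ] after turn [ 0.9  0.9 -3. ] turn [ 0. -0. -0.] w 0.0148 F [-0.5 -0.5 -0.6] t 13.45
```

```bash
python3 -m pendant '[{"fingers":0,"x":4.1,"y":0,"z":2,"ax":0,"ay":0,"az":0},{"fingers":0,"x":4.2,"y":0,"z":2.5,"ax":0,"ay":0,"az":0},{"fingers":0,"x":3.5,"y":0,"z":2.7,"ax":0,"ay":0,"az":0},{"fingers":0,"x":3.4,"y":0,"z":3,"ax":0,"ay":0,"az":0},{"fingers":0,"x":0,"y":0,"z":0,"ax":0,"ay":0,"az":0}]'; python3 - <<'E'
from h import *
plan(cw(103,0,98),102.7);b=robot.get_image("side");knobs(b)
E
```

```text
t: 14.08
tool_pos: [0.5806, 0.001, 0.0887]
tool_rot: [-0.11, 0.994, 0.0, 0.006]
force: [5.2, 0.6, 13.5]
grip_width: 0.0146
grasp_force: 60.5
 pos [0.5806 0.001  0.0887] shift before turn [-8.8  0.9 -9.2] after turn [-8.7  0.9 -9.3] turn [-0.001  0.012 -0.   ] w 0.0146 F [ 5.2  0.6 13.5] t 14.07
dark [252. 185.] 17 [157.3  -1.   98.6] r 44.2 p -1.006
dark [278. 200.] 15 [83.3 -2.7 48. ] r 45.6 p 2.205
```

```bash
python3 -m pendant '[{"fingers":0,"x":2.8,"y":0,"z":3.5,"ax":0,"ay":0,"az":0},{"fingers":0,"x":2.8,"y":0,"z":3.6,"ax":0,"ay":0,"az":0},{"fingers":0,"x":2,"y":0,"z":4,"ax":0,"ay":0,"az":0},{"fingers":0,"x":2,"y":0,"z":4,"ax":0,"ay":0,"az":0},{"fingers":0,"x":1.2,"y":0,"z":4.3,"ax":0,"ay":0,"az":0},{"fingers":0,"x":0.8,"y":0,"z":4.4,"ax":0,"ay":0,"az":0},{"fingers":0,"x":0,"y":0,"z":0,"ax":0,"ay":0,"az":0}]'; python3 - <<'E'
from h import *
plan(cw(103,0,98),102.7);b=robot.get_image("side");knobs(b)
E
```

```text
t: 15.0
tool_pos: [0.5672, -0.0019, 0.0634]
tool_rot: [-0.11, 0.994, 0.0, 0.004]
force: [1.7, -0.5, 11.1]
grip_width: 0.0148
grasp_force: 68.8
 pos [ 0.5672 -0.0019  0.0634] shift before turn [-22.6   0.9 -34.4] after turn [-22.3   0.9 -34.6] turn [-0.     0.007 -0.001] w 0.0148 F [ 1.7 -0.5 11.1] t 15.0
dark [257. 180.] 13 [141.6  -1.  113.1] r 43.8 p -0.515
dark [253. 199.] 13 [158.9  -1.4  52.8] r 44.8 p -2.089
dark [274. 204.] 8 [97.6 -2.8 35.2] r 45.7 p 2.628
```

```bash
python3 -m pendant '[{"fingers":0.35,"x":0,"y":0,"z":0,"ax":0,"ay":0,"az":0},{"fingers":0.35,"x":0,"y":0,"z":0,"ax":0,"ay":0,"az":0},{"fingers":0.35,"x":0,"y":0,"z":-35,"ax":0,"ay":0,"az":0},{"fingers":0.35,"x":0,"y":0,"z":-45,"ax":0,"ay":0,"az":0},{"fingers":0.35,"x":-30,"y":0,"z":0,"ax":0,"ay":0,"az":0},{"fingers":0.35,"x":-31,"y":0,"z":0,"ax":0,"ay":0,"az":0},{"fingers":0.35,"x":0,"y":0,"z":0,"ax":0,"ay":0,"az":0}]'; python3 - <<'E'
from h import *
plan(cw(142.2,-1,93),102.7);b=robot.get_image("side");knobs(b)
E
```

```text
t: 15.92
tool_pos: [0.6244, 0.0112, 0.1405]
tool_rot: [-0.11, 0.994, 0.0, 0.0]
force: [-1.2, -0.3, -0.2]
grip_width: 0.0297
grasp_force: 0.0
 pos [0.6244 0.0112 0.1405] shift before turn [-2.9 -0.4 47.5] after turn [-2.9 -0.3 47.5] turn [ 0.001  0.    -0.   ] w 0.0297 F [-1.2 -0.3 -0.2] t 15.93
dark [257. 180.] 13 [140.5  -2.1 113.7] r 43.8 p -0.487
dark [278. 186.] 15 [80.4 -2.5 94.3] r 44.1 p 1.117
dark [253. 199.] 13 [159.7  -2.7  51.8] r 46.0 p -2.101
dark [273. 204.] 7 [98.8 -3.4 34.4] r 45.8 p 2.66
```

Angle is about 1.07. I'll descend onto knob 3 and pinch it.

```bash
python3 -m pendant '[{"fingers":0.35,"x":-2.5,"y":-0.5,"z":24,"ax":0,"ay":0,"az":0},{"fingers":0.35,"x":0,"y":0,"z":23,"ax":0,"ay":0,"az":0},{"fingers":0.35,"x":0,"y":0,"z":0,"ax":0,"ay":0,"az":0},{"fingers":0,"x":0,"y":0,"z":0,"ax":0,"ay":0,"az":0},{"fingers":0,"x":0,"y":0,"z":0,"ax":0,"ay":0,"az":0},{"fingers":0,"x":0,"y":0,"z":0,"ax":0,"ay":0,"az":0},{"fingers":0,"x":0,"y":0,"z":0,"ax":0,"ay":0,"az":0}]' 70; python3 - <<'E'
from h import *
plan(cw(142.2,-1,93),102.7)
for p0 in np.arange(-.5,1.15,.2): print(round(p0,1),np.round([45*(np.sin(p0+.2)-np.sin(p0)),45*(np.cos(p0)-np.cos(p0+.2))],1))
E
```

```text
t: 16.85
tool_pos: [0.6253, 0.011, 0.0937]
tool_rot: [-0.111, 0.994, 0.0, -0.001]
force: [-0.8, 2.3, -8.6]
grip_width: 0.0143
grasp_force: 68.2
 pos [0.6253 0.011  0.0937] shift before turn [-2.1  0.   0.7] after turn [-2.1  0.   0.7] turn [ 0.001 -0.001 -0.   ] w 0.0143 F [-0.8  2.3 -8.6] t 16.85
-0.5 [ 8.3 -3.5]
-0.3 [ 8.8 -1.8]
-0.1 [9. 0.]
0.1 [8.8 1.8]
0.3 [8.3 3.5]
0.5 [7.4 5.1]
0.7 [6.3 6.4]
0.9 [4.9 7.6]
1.1 [3.3 8.4]
```

```bash
python3 -m pendant '[{"fingers":0,"x":4.1,"y":0,"z":-1.9,"ax":0,"ay":0,"az":0},{"fingers":0,"x":4.2,"y":0,"z":-1.6,"ax":0,"ay":0,"az":0},{"fingers":0,"x":4.4,"y":0,"z":-1.1,"ax":0,"ay":0,"az":0},{"fingers":0,"x":4.4,"y":0,"z":-0.7,"ax":0,"ay":0,"az":0},{"fingers":0,"x":4.5,"y":0,"z":-0.2,"ax":0,"ay":0,"az":0},{"fingers":0,"x":4.5,"y":0,"z":0.2,"ax":0,"ay":0,"az":0},{"fingers":0,"x":4.4,"y":0,"z":0.7,"ax":0,"ay":0,"az":0},{"fingers":0,"x":4.4,"y":0,"z":1.1,"ax":0,"ay":0,"az":0},{"fingers":0,"x":4.2,"y":0,"z":1.6,"ax":0,"ay":0,"az":0},{"fingers":0,"x":4.1,"y":0,"z":1.9,"ax":0,"ay":0,"az":0},{"fingers":0,"x":0,"y":0,"z":0,"ax":0,"ay":0,"az":0}]'; python3 - <<'E'
from h import *
plan(cw(120,-1,97),102.7);b=robot.get_image("side");knobs(b);block(b)
E
```

```text
t: 18.23
tool_pos: [0.5835, 0.001, 0.0939]
tool_rot: [-0.11, 0.994, -0.0, -0.0]
force: [0.5, 0.3, -0.8]
grip_width: -0.0002
grasp_force: 0.0
 pos [0.5835 0.001  0.0939] shift before turn [-22.8   0.6  -3.1] after turn [-22.8   0.6  -3.1] turn [-0.    -0.    -0.001] w -0.0002 F [ 0.5  0.3 -0.8] t 18.23
dark [272. 181.] 29 [ 96.9   4.2 113.9] r 45.3 p 0.536
dark [259. 179.] 15 [135.2  -0.9 115.1] r 42.9 p -0.361
dark [279. 188.] 17 [77.9 -3.1 89.4] r 44.5 p 1.241
dark [266. 190.] 6 [116.4  -3.8  80. ] r 6.2 p 0.627
dark [252. 197.] 14 [161.7  -1.7  57.9] r 45.1 p -1.961
block [308. 197.] 172 [[-23.7, -26.7, 52.1], [-1.5, 6.5, 59.9], [20.2, 29.2, 61.8]]
```

The pinch slipped off at angle about 1.21. I'll push knob 3 round from behind with the fingers shut instead.

```bash
python3 -m pendant '[{"fingers":0,"x":0,"y":0,"z":-50,"ax":0,"ay":0,"az":0},{"fingers":0,"x":-30,"y":0.6,"z":0,"ax":0,"ay":0,"az":0},{"fingers":0,"x":-30,"y":0,"z":0,"ax":0,"ay":0,"az":0},{"fingers":0,"x":0,"y":0,"z":30,"ax":0,"ay":0,"az":0},{"fingers":0,"x":0,"y":0,"z":0,"ax":0,"ay":0,"az":0}]'; python3 - <<'E'
from h import *
plan(cw(147,-1,112),102.7)
E
```

```text
t: 18.95
tool_pos: [0.6414, 0.015, 0.112]
tool_rot: [-0.111, 0.994, 0.0, -0.001]
force: [0.8, 0.9, 0.6]
grip_width: -0.0
grasp_force: 0.0
 pos [0.6414 0.015  0.112 ] shift before turn [ 9.8 -0.3  0. ] after turn [ 9.8 -0.3  0. ] turn [ 0.001 -0.003 -0.   ] w -0.0 F [0.8 0.9 0.6] t 18.95
```

```bash
python3 -m pendant '[{"fingers":0,"x":6,"y":0,"z":-1,"ax":0,"ay":0,"az":0},{"fingers":0,"x":6,"y":0,"z":-1,"ax":0,"ay":0,"az":0},{"fingers":0,"x":6,"y":0,"z":-1,"ax":0,"ay":0,"az":0},{"fingers":0,"x":6,"y":0,"z":0,"ax":0,"ay":0,"az":0},{"fingers":0,"x":6,"y":0,"z":1,"ax":0,"ay":0,"az":0},{"fingers":0,"x":6,"y":0,"z":1,"ax":0,"ay":0,"az":0},{"fingers":0,"x":0,"y":0,"z":0,"ax":0,"ay":0,"az":0}]'; python3 - <<'E'
from h import *
plan(cw(120,-1,110),102.7);b=robot.get_image("side");knobs(b);block(b)
E
```

```text
t: 19.82
tool_pos: [0.6116, 0.0083, 0.1201]
tool_rot: [-0.11, 0.994, 0.0, 0.006]
force: [5.4, 1.2, 9.6]
grip_width: -0.0002
grasp_force: 5.1
 pos [0.6116 0.0083 0.1201] shift before turn [ 6.3 -0.4 10. ] after turn [ 6.2 -0.4 10.1] turn [-0.001  0.012 -0.   ] w -0.0002 F [5.4 1.2 9.6] t 19.82
dark [262. 176.] 8 [126.7   1.2 127.6] r 53.0 p -0.127
dark [269. 179.] 18 [106.   -0.7 117. ] r 44.3 p 0.322
dark [250. 188.] 16 [163.5  -2.4  86.3] r 44.9 p -1.316
dark [280. 196.] 17 [76.3 -1.6 61.6] r 45.7 p 1.868
block [306. 198.] 181 [[-26.7, -27.7, 52.8], [-5.1, 8.3, 60.1], [20.1, 29.5, 62.0]]
```

```bash
python3 -m pendant '[{"fingers":0,"x":-13,"y":0,"z":0,"ax":0,"ay":0,"az":0},{"fingers":0,"x":0,"y":0,"z":5,"ax":0,"ay":0,"az":0},{"fingers":0,"x":7,"y":0,"z":0,"ax":0,"ay":0,"az":0},{"fingers":0,"x":5,"y":0,"z":0,"ax":0,"ay":0,"az":0},{"fingers":0,"x":5,"y":0,"z":1,"ax":0,"ay":0,"az":0},{"fingers":0,"x":5,"y":0,"z":2,"ax":0,"ay":0,"az":0},{"fingers":0,"x":4,"y":0,"z":2,"ax":0,"ay":0,"az":0},{"fingers":0,"x":0,"y":0,"z":0,"ax":0,"ay":0,"az":0}]'; python3 - <<'E'
from h import *
plan(cw(110,-1,103),102.7);b=robot.get_image("side");knobs(b);block(b)
E
```

```text
t: 20.92
tool_pos: [0.5978, 0.0051, 0.1058]
tool_rot: [-0.111, 0.994, 0.001, 0.005]
force: [11.8, 3.3, -5.0]
grip_width: 0.0
grasp_force: 6.0
 pos [0.5978 0.0051 0.1058] shift before turn [ 2.  -0.3  2.7] after turn [ 2.  -0.3  2.8] turn [ 0.001  0.009 -0.   ] w 0.0 F [11.8  3.3 -5. ] t 20.93
dark [266. 178.] 23 [111.6   4.5 123.2] r 48.9 p 0.172
dark [274. 182.] 15 [ 91.8  -2.8 108.5] r 43.8 p 0.7
dark [253. 184.] 16 [154.5  -1.  102.1] r 43.9 p -0.905
dark [278. 201.] 16 [84.8 -2.4 46. ] r 45.7 p 2.26
block [308. 197.] 219 [[-27.0, -35.0, 34.1], [-4.9, 9.5, 59.9], [20.1, 34.4, 62.2]]
```

```bash
python3 -m pendant '[{"fingers":0,"x":-8,"y":0,"z":0,"ax":0,"ay":0,"az":0},{"fingers":0,"x":0,"y":0,"z":-50,"ax":0,"ay":0,"az":0},{"fingers":0,"x":0,"y":60,"z":-20,"ax":0,"ay":0,"az":0},{"fingers":0,"x":0,"y":60,"z":0,"ax":0,"ay":0,"az":0},{"fingers":0,"x":0,"y":60,"z":0,"ax":0,"ay":0,"az":0},{"fingers":0,"x":0,"y":60,"z":0,"ax":0,"ay":0,"az":0},{"fingers":0,"x":0,"y":0,"z":0,"ax":0,"ay":0,"az":0}]'; cat >> h.py <<'E'
def top(name):
    a=robot.get_image("top");c=(pts(a)-O)@Rc*1000
    cv2.imwrite(name,cv2.resize(a["img"][90:220,270:400],None,fx=4.6,fy=4.6,interpolation=cv2.INTER_CUBIC))
    x,y,z=c[...,0],c[...,1],c[...,2]
    for lo,hi in((-22,-17),(-14,14)):
        s=(x>lo)&(x<hi)&(np.abs(y)<90)&(z>50)&(z<68);h=np.histogram(y[s],np.arange(-90,91,2))
        print(lo,hi,[(int(e),int(n)) for n,e in zip(h[0],h[1]) if n])
    for sg in(1,-1):
        s=(x>30)&(x<60)&(sg*y>30)&(sg*y<95)&(z>56)&(z<66);print("jaw edges",np.percentile(y[s],[2,98]).round(1))
    s=(np.abs(y)<36)&(np.abs(x)<40)&(z>60)&(z<68);print("blk",cv2.minAreaRect(np.stack([x[s],y[s]],1).astype(np.float32)))
    knobs(a)
E
python3 -c "
from h import *
top('pics/h.png');plan(cw(110,-1,103),102.7)"
```

```text
t: 21.9
tool_pos: [0.5459, 0.2454, 0.1752]
tool_rot: [-0.115, 0.993, 0.001, -0.001]
force: [0.6, -0.4, -0.7]
grip_width: -0.0002
grasp_force: 0.0
-22 -17 [(-76, 1), (-74, 2), (-72, 1), (-70, 1), (-68, 2), (-66, 2), (-62, 3), (-60, 1), (-58, 2), (-38, 2), (-36, 2), (-34, 1), (-32, 1), (-30, 2), (-28, 2), (-26, 2), (-24, 2), (-22, 1), (-20, 2), (-18, 2), (-16, 2), (-14, 1), (-12, 1), (-10, 2), (-8, 2), (-6, 2), (-4, 2), (0, 2), (2, 2), (4, 2), (6, 1), (8, 1), (10, 2)]
-14 14 [(-76, 5), (-74, 7), (-72, 10), (-70, 10), (-68, 9), (-66, 6), (-64, 13), (-62, 10), (-60, 12), (-58, 9), (-56, 2), (-48, 2), (-46, 9), (-44, 9), (-42, 10), (-40, 10), (-38, 7), (-36, 8), (-34, 11), (-32, 8), (-30, 12), (-28, 6), (-26, 9), (-24, 10), (-22, 10), (-20, 10), (-18, 8), (-16, 9), (-14, 9), (-12, 10), (-10, 9), (-8, 9), (-6, 9), (-4, 11), (-2, 9), (0, 9), (2, 8), (4, 9), (6, 10), (8, 9), (10, 10), (12, 9), (14, 9), (16, 10), (18, 8), (20, 8), (22, 7), (24, 6), (26, 5), (28, 6), (30, 4), (32, 3), (34, 2), (36, 1)]
jaw edges [46.8 63.4]
jaw edges [-74.2 -57.6]
blk ((-1.4093914031982422, -1.0535812377929688), (69.75650787353516, 50.170074462890625), 89.99686431884766)
dark [323. 109.] 32 [154.9  -1.4 101.5] r 43.9 p -0.921
dark [328. 135.] 33 [ 92.1  -0.8 108.6] r 43.7 p 0.692
dark [328. 143.] 24 [85.1 -0.9 44.9] r 46.0 p 2.282
 pos [0.5476 0.2417 0.1746] shift before turn [   6.2 -242.1   71.6] after turn [   5.  -242.1   71.6] turn [-0.    -0.002  0.005] w -0.0001 F [-0.8 -0.9  1.2] t 21.95
```

View pics/h.png

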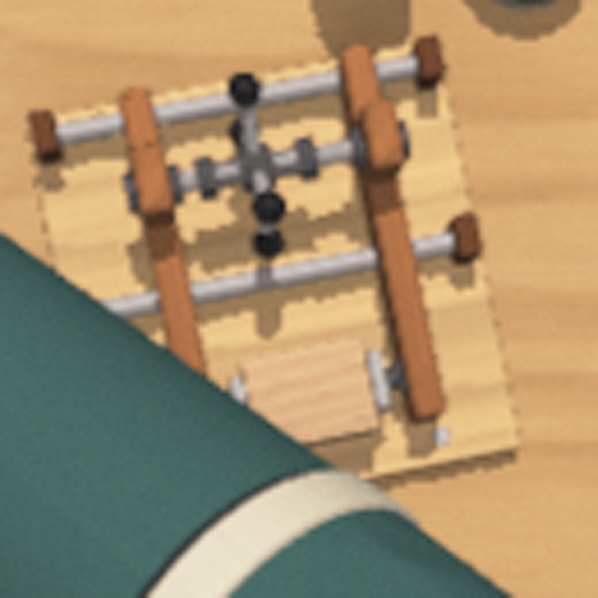

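The top crop shows both pads nearly touching the block: left pad at crop (238,390), right pad at (375,378), gaps of about 1 mm. The knobs give an angle of about 2.255, so I'm aiming for about 2.60. I'll press down on knob 3 from above until the fingertips reach z ≈ 107 mm.

```bash
python3 -m pendant '[{"fingers":0,"x":7,"y":-60,"z":0,"ax":0,"ay":0,"az":0},{"fingers":0,"x":7,"y":-60,"z":0,"ax":0,"ay":0,"az":0},{"fingers":0,"x":7,"y":-60,"z":0,"ax":0,"ay":0,"az":0},{"fingers":0,"x":7,"y":-61,"z":0,"ax":0,"ay":0,"az":0},{"fingers":0,"x":0,"y":0,"z":30,"ax":0,"ay":0,"az":0},{"fingers":0,"x":0,"y":0,"z":18,"ax":0,"ay":0,"az":0},{"fingers":0,"x":0,"y":0,"z":0,"ax":0,"ay":0,"az":0}]'; python3 -c "
from h import *
plan(cw(87,-1,107),102.7)"
```

```text
t: 22.82
tool_pos: [0.5738, -0.0019, 0.1254]
tool_rot: [-0.111, 0.994, 0.0, -0.002]
force: [0.2, -0.1, 0.1]
grip_width: 0.0004
grasp_force: 0.0
 pos [ 0.5738 -0.0019  0.1254] shift before turn [-0.   1.3 18.4] after turn [ 0.1  1.3 18.4] turn [ 0.001 -0.003  0.   ] w 0.0004 F [ 0.2 -0.1  0.1] t 22.82
```

```bash
python3 -m pendant '[{"fingers":0,"x":0,"y":1,"z":5,"ax":0,"ay":0,"az":0},{"fingers":0,"x":0,"y":0,"z":4,"ax":0,"ay":0,"az":0},{"fingers":0,"x":-0.5,"y":0,"z":4,"ax":0,"ay":0,"az":0},{"fingers":0,"x":-0.5,"y":0,"z":3,"ax":0,"ay":0,"az":0},{"fingers":0,"x":0,"y":0,"z":0,"ax":0,"ay":0,"az":0}]'; python3 - <<'E'
from h import *
plan(cw(87,-1,107),102.7);b=robot.get_image("side");knobs(b)
E
```

```text
t: 23.45
tool_pos: [0.5729, -0.0005, 0.1155]
tool_rot: [-0.111, 0.994, -0.003, -0.004]
force: [-23.9, -3.4, 44.8]
grip_width: -0.0
grasp_force: 22.1
 pos [ 5.729e-01 -5.000e-04  1.155e-01] shift before turn [-0.5 -0.2  8.5] after turn [-0.4 -0.3  8.5] turn [-0.005 -0.008  0.   ] w -0.0 F [-23.9  -3.4  44.8] t 23.45
dark [276. 177.] 12 [ 85.1   4.4 126.8] r 62.4 p 0.593
dark [253. 183.] 18 [154.3  -2.7 103.7] r 44.7 p -0.873
dark [275. 183.] 12 [8.880e+01 1.000e-01 1.061e+02] r 44.0 p 0.788
dark [254. 202.] 6 [155.4  -2.   40.9] r 49.1 p -2.337
dark [277. 201.] 13 [86.4 -1.5 44.1] r 45.7 p 2.314
```

```bash
python3 -m pendant '[{"fingers":0,"x":0,"y":0,"z":-8,"ax":0,"ay":0,"az":0},{"fingers":0,"x":1,"y":0,"z":3,"ax":0,"ay":0,"az":0},{"fingers":0,"x":1.5,"y":0,"z":3,"ax":0,"ay":0,"az":0},{"fingers":0,"x":2,"y":0,"z":3,"ax":0,"ay":0,"az":0},{"fingers":0,"x":2,"y":0,"z":2.5,"ax":0,"ay":0,"az":0},{"fingers":0,"x":0,"y":0,"z":0,"ax":0,"ay":0,"az":0}]'; python3 - <<'E'
from h import *
plan(cw(87,-1,107),102.7);b=robot.get_image("side");knobs(b)
E
```

```text
t: 24.25
tool_pos: [0.5685, -0.0022, 0.1088]
tool_rot: [-0.11, 0.994, -0.001, -0.001]
force: [-9.9, -2.3, 23.0]
grip_width: 0.0002
grasp_force: 11.3
 pos [ 0.5685 -0.0022  0.1088] shift before turn [-5.1  0.4  1.8] after turn [-5.1  0.4  1.8] turn [-0.002 -0.003 -0.   ] w 0.0002 F [-9.9 -2.3 23. ] t 24.25
dark [277. 178.] 18 [ 81.    3.2 123.3] r 62.1 p 0.679
dark [256. 181.] 15 [144.8  -2.5 109.6] r 42.6 p -0.621
dark [277. 185.] 13 [83.3  0.3 98.6] r 43.6 p 0.999
dark [254. 200.] 12 [157.3  -0.6  47.9] r 46.1 p -2.199
dark [274. 202.] 6 [94.6 -5.6 38.5] r 44.5 p 2.533
```

```bash
python3 -m pendant '[{"fingers":0,"x":0.8,"y":0,"z":1,"ax":0,"ay":0,"az":0},{"fingers":0,"x":0.3,"y":0,"z":0.5,"ax":0,"ay":0,"az":0},{"fingers":0,"x":0,"y":0,"z":0,"ax":0,"ay":0,"az":0}]';python3 -m pendant '[{"fingers":0,"x":0,"y":0,"z":-20,"ax":0,"ay":0,"az":0},{"fingers":0,"x":0,"y":0,"z":-50,"ax":0,"ay":0,"az":0},{"fingers":0,"x":-30,"y":50,"z":0,"ax":0,"ay":0,"az":0},{"fingers":0,"x":-30,"y":54,"z":0,"ax":0,"ay":0,"az":0},{"fingers":0,"x":-30,"y":54,"z":0,"ax":0,"ay":0,"az":0},{"fingers":0,"x":-30,"y":54,"z":0,"ax":0,"ay":0,"az":0},{"fingers":0,"x":-30,"y":54,"z":0,"ax":0,"ay":0,"az":0},{"fingers":0,"x":0,"y":0,"z":0,"ax":0,"ay":0,"az":0}]'; python3 -c "
from h import *
top('pics/i.png');knobs(robot.get_image('side'))"
```

```text
t: 24.68
tool_pos: [0.5675, -0.0024, 0.1076]
tool_rot: [-0.11, 0.994, -0.001, -0.001]
force: [-10.6, -2.2, 25.0]
grip_width: -0.0
grasp_force: 12.4
t: 25.68
tool_pos: [0.6545, 0.2979, 0.1752]
tool_rot: [-0.115, 0.993, 0.003, -0.001]
force: [-0.8, 0.4, 0.5]
grip_width: 0.0002
grasp_force: 0.0
-22 -17 []
-14 14 []Traceback (most recent call last):
  File "<string>", line 3, in <module>
    top('pics/i.png');knobs(robot.get_image('side'))
    ~~~^^^^^^^^^^^^^^
  File "h.py", line 46, in top
    s=(x>30)&(x<60)&(sg*y>30)&(sg*y<95)&(z>56)&(z<66);print("jaw edges",np.percentile(y[s],[2,98]).round(1))
                                                                        ~~~~~~~~~~~~~^^^^^^^^^^^^^
    return _quantile_unchecked(
        a, q, axis, out, overwrite_input, method, keepdims, weights)
    return _ureduce(a,
                    func=_quantile_ureduce_func,
    ...<5 lines>...
                    overwrite_input=overwrite_input,
                    method=method)
    r = func(a, **kwargs)
    result = _quantile(arr,
                       quantiles=q,
    ...<2 lines>...
                       out=out,
                       weights=wgt)
    slices_having_nans = np.isnan(arr[-1, ...])
                                  ~~~^^^^^^^^^
IndexError: index -1 is out of bounds for axis 0 with size 0
```

View pics/i.png

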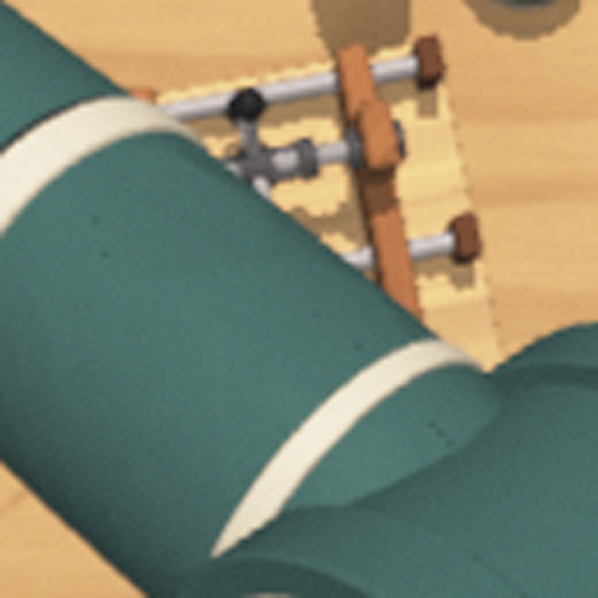

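The arm hides the cramp in this picture; only the hub at crop (260,165) shows. I'll move the arm aside and measure again.

```bash
python3 -m pendant '[{"fingers":0,"x":44,"y":33,"z":-10,"ax":0,"ay":0,"az":0},{"fingers":0,"x":44,"y":33,"z":-10,"ax":0,"ay":0,"az":0},{"fingers":0,"x":44,"y":33,"z":-10,"ax":0,"ay":0,"az":0},{"fingers":0,"x":44,"y":33,"z":0,"ax":0,"ay":0,"az":0},{"fingers":0,"x":44,"y":33,"z":0,"ax":0,"ay":0,"az":0},{"fingers":0,"x":44,"y":33,"z":0,"ax":0,"ay":0,"az":0},{"fingers":0,"x":44,"y":33,"z":0,"ax":0,"ay":0,"az":0},{"fingers":0,"x":44,"y":33,"z":0,"ax":0,"ay":0,"az":0},{"fingers":0,"x":44,"y":33,"z":0,"ax":0,"ay":0,"az":0},{"fingers":0,"x":0,"y":0,"z":0,"ax":0,"ay":0,"az":0}]'; python3 -c "
from h import *
print(np.round(robot.state()['joint_pos'],2))
top('pics/j.png');b=robot.get_image('side');knobs(b);block(b)"
```

```text
t: 26.98
tool_pos: [0.2014, 0.4937, 0.2064]
tool_rot: [-0.114, 0.994, 0.001, -0.0]
force: [1.0, 0.1, 0.3]
grip_width: -0.0
grasp_force: 0.0
[-0.48  0.5  -0.98  1.87  0.48  1.03  0.14]
-22 -17 [(-74, 2), (-72, 1), (-70, 1), (-68, 2), (-66, 2), (-64, 1), (-62, 1), (-60, 2), (-58, 2), (-56, 2), (-38, 1), (-36, 2), (-34, 1), (-32, 1), (-30, 2), (-28, 2), (-26, 2), (-24, 1), (-22, 1), (-20, 2), (-18, 2), (-16, 2), (-14, 1), (-12, 1), (-10, 2), (-8, 2), (-6, 2), (-4, 1), (-2, 1), (0, 2), (2, 2), (4, 2), (6, 1), (8, 1), (10, 2), (12, 2), (14, 2), (16, 1), (18, 1), (20, 2), (22, 2), (24, 2), (26, 1), (28, 1), (44, 2), (46, 2), (48, 1), (50, 2), (52, 2), (54, 2), (56, 2), (58, 1), (60, 2)]
-14 14 [(-74, 2), (-72, 10), (-70, 9), (-68, 9), (-66, 8), (-64, 9), (-62, 9), (-60, 10), (-58, 10), (-56, 10), (-54, 3), (-46, 2), (-44, 11), (-42, 8), (-40, 10), (-38, 5), (-36, 10), (-34, 10), (-32, 9), (-30, 11), (-28, 8), (-26, 8), (-24, 9), (-22, 11), (-20, 9), (-18, 10), (-16, 7), (-14, 11), (-12, 10), (-10, 10), (-8, 8), (-6, 9), (-4, 10), (-2, 10), (0, 8), (2, 9), (4, 9), (6, 10), (8, 9), (10, 9), (12, 10), (14, 8), (16, 10), (18, 9), (20, 11), (22, 8), (24, 9), (26, 9), (28, 10), (30, 10), (32, 9), (34, 8), (36, 8), (38, 1), (40, 3), (42, 1), (44, 8), (46, 9), (48, 9), (50, 10), (52, 9), (54, 10), (56, 9), (58, 9), (60, 9)]
jaw edges [44.6 61.6]
jaw edges [-72.2 -55.3]
blk ((-1.4396381378173828, -0.7997245788574219), (70.32369995117188, 50.02518844604492), 89.76383209228516)
dark [323. 113.] 40 [144.4  -0.3 110.8] r 43.4 p -0.597
dark [328. 139.] 40 [83.   0.3 97.2] r 43.1 p 1.03
dark [256. 181.] 15 [143.9  -1.1 111.3] r 43.5 p -0.582
dark [277. 185.] 15 [83.  -1.2 96.9] r 43.0 p 1.037
dark [254. 200.] 10 [157.5  -0.8  48.8] r 45.7 p -2.181
block [307. 196.] 160 [[-23.7, -33.0, 55.9], [-3.3, 4.5, 60.1], [17.3, 29.8, 62.0]]
```

View pics/j.png

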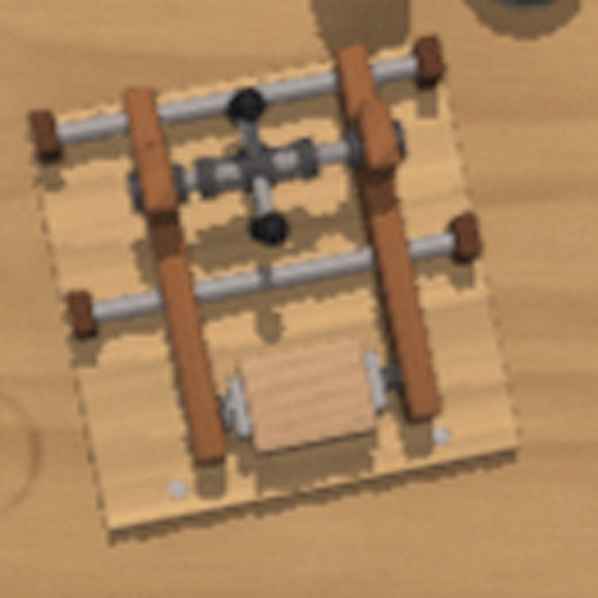

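The final top crop shows the block at (308,395) gripped by both pads at (238,405) and (375,378). The angle is about 2.57, which puts the sprung pad about 3–4 mm in. The arm is clear, so I'm handing in.

```bash
python3 -c "
from workcell import robot
print(robot.hand_in())"
```

```text
the job is handed in; nothing more can be done
None
```

I handed the job in with the beech offcut clamped flat between the pads at a turnbuckle angle of about 2.57 rad, the sprung pad an estimated 3–4 mm in (roughly 12–16 N) and the gripper clear; no verdict came back. I judged the squeeze from the camera images: force readings during the last push pointed higher (about 15–22 N), still within the 8–25 N range.

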